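Pad and set the geode stand, cam shut, leg held

TASK

Get the display stand ready for the geode: first hang the cork saddle pad over the left half of the stand's crossbar (the half without the steel paddle) and let go of it, then push the spring-loaded leg out by its crossbar until the front of its black carriage just meets the brass collar on the beam. Keep holding the crossbar there while you slide the steel cam paddle all the way closed, towards the middle post, and finish still holding the crossbar at the collar, pad in place: do not let go. Leave the geode, bowl and dop sticks where they are.

Things in the scene. Friction and masses are not known exactly. Their poses are not given: they have to be found in the camera images.
- stand: display stand fixed to the shelf: dark wood board 300 (x) x 110 (y) x 12 mm, aluminium beam 30 mm wide along x, its top 42 mm above the shelf, 58 mm high wood end stop at x = +146 mm. Origin at the centre of the board's underside; +x is the way the leg is pushed out, away from the robot (yaw within 0.3 rad of the robot's x), +y left, z up
- leg (a joint): travel (m) of the sliding leg (black carriage 60 mm long, post, crossbar) along the stand's +x: 0 at the start, fully back; at most 0.13. A spring always pulls it back, 3 N at 0, 4.6 N at 0.13; let go, it slides back to 0. At value q the crossbar's centre line is at x = -80 mm + q of the stand
- crossbar (a point): the leg's aluminium crossbar, flat-topped, 12 mm thick (x), 16 mm tall, along y from -127 to +107 mm. Origin mid-section over the beam, 90 mm above the shelf; axes as the stand's. Left of y = +20 mm it is bare, free below. Post under the middle 24 mm (y) x 12 mm. On the right, fingers can reach down both sides and slide along it; a track plate below has its top 54 mm above the shelf
- nose (a point): middle of the front (+x) top edge of the black carriage, 30 mm ahead of the crossbar's centre line, 52 mm above the shelf; moves with the leg
- collar_edge (a point): the length mark: middle of the near (-x) top edge of the brass collar round the beam, 10 mm long, 46 mm wide, 48 mm above the shelf; 50 to 100 mm ahead of the nose at the start, keeps its place. The leg is at its mark when nose and collar_edge are level along the stand's x. The collar is no stop: the carriage can run over it
- cam (a joint): travel of the cam paddle along the stand's +y, towards the middle post: 0 to 0.006 at the start (open), 0.036 m fully closed (end stop). Friction about 1.5 N; stays where it is left; rides on the leg
- paddle (a point): steel cam paddle: upright plate 36 (x) x 10 (y) x 60 mm tall, 54 to 114 mm above the shelf, 9 to 45 mm before (-x of) the crossbar's centre line. This point: its centre in x and y, 90 mm up; y of the crossbar = -45 mm + cam travel. A finger on the near side of the bar, right of the paddle (y below -50 mm), pushes it closed by moving along the bar to +y
- pad_center (a point): centre, half-way up (22.5 mm), of the loose cork saddle pad, standing on the shelf left or right of the stand like a bridge, open side down: 34 (its x) x 50 (its y) x 45 mm tall, rigid; slot 22 mm wide, 38 mm high along its y, walls 6 mm, top 7 mm, about 90 g. Hung on the crossbar its y lies along the bar and this point is 7.5 mm below the bar's centre
- pad: the same pad; origin at the centre of its underside
- geode: bystander: cut geode, 124 mm across, 60 mm tall, origin under its centre
- bowl: bystander: frosted bowl of polished stones, 140 mm across, 58 mm tall, origin under its centre
- dops: bystander: two upright dop sticks, 125 mm tall in all, on a wood block 70 x 70 x 30 mm, origin under its centre; stands on the other side of the stand from the pad
Mind the look-alikes: they are no part of the job. Of the things shaped like the pad, the cork one is meant.

How it is judged:
On the way, in this order (a step that is already met when the one before it is completed fails the run):
1. the pad hangs over the left half of the crossbar, let go (x of pad_center in the frame of crossbar between -0.01 and 0.01 m and y of pad_center in the frame of crossbar between 0.012 and 0.095 m and z of pad_center in the frame of crossbar between -0.0125 and -0.003 m and angle between pad_center's own z axis and vertical below 0.15 rad and angle between the y axis of pad_center and the y axis of crossbar, either way round below 0.3 rad and contact force between the fingers and pad below 0.3 N), for 0.2 s.
2. the leg is held at the collar by its crossbar, cam still open (x of nose in the frame of collar_edge between -0.006 and 0.006 m and contact force between the fingers and leg_c0 above 1 N and value of joint cam below 0.012 m), for 0.2 s.
3. the cam is closed with the leg held at the collar (x of nose in the frame of collar_edge between -0.006 and 0.006 m and contact force between the fingers and leg_c0 above 1 N and value of joint cam above 0.032 m), for 0.2 s.
At the end, for the whole second after the job is handed in: fingers press on the crossbar (over 1 N), leg still, carriage front within 6 mm of the collar edge; cam over 32 of 36 mm closed; pad untouched, at rest, seated over the left half of the crossbar (height within 5 mm, tilt under 0.15 rad) (all of step 1 and all of step 3 and velocity of joint leg between -0.01 and 0.01 m/s and linear speed of pad below 0.03 m/s); the arm keeps its last pose, push and grip.
It fails at once if the cam is moved towards closed while the leg is over 10 mm off the collar (value of joint cam above 0.015 m and not (x of nose in the frame of collar_edge between -0.01 and 0.01 m)).
It fails at once if the geode is moved or tipped (distance of geode from where it was at the start of the episode above 0.025 m or angle between geode's own z axis and vertical above 0.3 rad).
It fails at once if the bowl of stones is moved or tipped (distance of bowl from where it was at the start of the episode above 0.025 m or angle between bowl's own z axis and vertical above 0.3 rad).
It fails at once if the dop-stick block is moved or tipped (distance of dops from where it was at the start of the episode above 0.025 m or angle between dops's own z axis and vertical above 0.3 rad).
It also fails if it takes over 54 s, if anything falls off the work surface, if the arm or the gripper's body presses on something with over 40 N, if the wrist force passes 120 N, or if a joint passes its speed limit or range.

ROBOT

A 6-joint arm with a two-finger parallel gripper is mounted at the origin on the work surface. World frame = base frame: x ahead of the robot, y to its left, z up, the work surface at z = 0. Lengths are in m, angles in rad, forces in N, time in s.
With the tool pointing down it reaches from about 0.4 to 0.825 m from the base axis. Payload 7 kg.
Tool frame: the origin (TCP) lies at the very end of the fingers, on their centre line; the grasp point (between the pads) lies 19 mm behind it; z points along the fingers, x is the direction in which the jaws open and shut, and the axes are right-handed (so a half turn about z gives the same grasp; the last joint's range is limited). The gripper opens to 88 mm and grips with 3 to 60 N. Pads are 19 mm wide; open, the fingers measure 130 mm over their backs; the gripper's body (78 mm by 193 mm) begins 47 mm behind the grasp point.
Start: joints at [1.477, 0.359, 0.012, 0, -1.224, -0.288], TCP at [0.252, 0.626, 0.227] pointing down, gripper open.
Joint ranges: [-3.07, 3.07], [-1.43, 2.12], [-1.02, 1.25], [-3.03, 1.67], [-3.05, -0], [-3.03, 3.03]. Speed limits (rad/s): [2.39, 2.39, 3.01, 3.14, 3.14, 3.14].

INTERFACE

Orientations are given as [roll, pitch, yaw] about the fixed x, y, z axes, in that order (R = Rz(yaw) Ry(pitch) Rx(roll)).
In Python, from station import telemetry, grab_frame, arm, regions_of, pinpoint gives the robot as it stands. The module is installed in compiled form; this text tells all that it offers.
- The arm moves only by the shell command python3 -m inch 'ROWS' [FORCE]. ROWS is text: rows parted by semicolons, each of 7 numbers parted by spaces: the opening, from 0 (shut) to 1 (fully open), then the shift along the world's x, y, z in cm, then the turn, a rotation vector about the world's x, y, z in degrees. A call has 1 to 12 rows; each row is the pose to reach, as a shift and turn from the pose measured when the call began; what a row does not reach only later rows make up. A row lasts 1/8 s, in which the tool goes at most 62.5 mm and 10.7 degrees, less where a joint would pass 70% of its speed; a pose out of reach is approached as far as the arm can. A call with a gripper value outside its range is refused whole. The fingers move at their own pace and stop on an object; FORCE is the grip in N (left out, the last holds). Time passes only in rows, so rows that repeat a pose let the fingers close. It gives the time, the measured TCP pose, the force and the opening at its end, in the units of the state.
- telemetry.get_state(): the state, without advancing time (a new reading comes with each control period).
- grab_frame(name): name is "scene" or "top"; returns a dict with "pixels" (384x512x3 uint8, red, green, blue), "fx", "fy", "cx", "cy" (pixels), "R" (3x3) and "t" (3): a world point X has camera coordinates R X + t. Camera axes: x right, y down, z forward; pixel columns grow to the right and rows downward; lengths in m; the calibration is good to about 2 mm. A picture is of the moment at which its call begins. There is no depth.
- arm.job_done(): hands the job in, once; it reports no verdict.
Trained networks look in the newest picture that a camera, given by its name, has taken for a name from the list of things; names that differ only in an ending like _2 or _b are one class to them, and where a whole thing is asked for, a point or a joint stands for the part that bears it (a point fixed in the world has none). Each returns a list of dicts, best first, with "p" (0 to 1); they miss things now and then, are a little off and sometimes report something else, mostly with a low value. They report only what shows in the picture. A call takes as long as a camera call. They do not tell look-alikes from the thing itself.
- regions_of(camera, name): "pixels" (384x512 bool, what is visible of it) and "bbox" ([left, top, right, bottom] in pixels, round what is visible of it).
- pinpoint(camera, name): "location" ([column, row] in pixels: a listed point, or the origin of a listed thing).
The state is a dict: "t": time; "q": joint angles; "qd": joint speeds; "joint_efforts": joint torques, N m; "eef_pos": TCP position; "ee_rot": TCP orientation; "force": force on the tool from outside, world axes, zero at the start; "moment": the same for the moment, N m; "width": finger opening in m.
Only numpy, scipy, OpenCV 4.12 (cv2) and the standard library are available. Lean on these libraries where they do the work, as an engineer would, in place of code of your own. Each camera call takes 0.05 s, during which the arm holds its last target. There are 200 camera calls.

## Working session

There is one attempt and no reset: what is moved stays moved. The work goes in short steps, Python scripts to look and compute and a shell command to move; the robot and the scene stay as the last step left them, time stands still between calls to the robot, and variables do not carry over. Pictures are saved under pics/ and viewed, about 8 in all and at most 12, crops included, and the job is handed in when it is done.

```bash
mkdir -p pics; cat > h.py <<'E'
import numpy as np, cv2
from station import telemetry, grab_frame, arm, regions_of, pinpoint
def ray(f,uv):
    R=np.array(f["R"]);t=np.array(f["t"]).ravel()
    d=R.T@np.array([(uv[0]-f["cx"])/f["fx"],(uv[1]-f["cy"])/f["fy"],1.]);return -R.T@t,d
def at_z(f,uv,z):
    c,d=ray(f,uv);return c+d*(z-c[2])/d[2]
def proj(f,X):
    p=np.array(f["R"])@np.array(X)+np.array(f["t"]).ravel();return np.array([f["fx"]*p[0]/p[2]+f["cx"],f["fy"]*p[1]/p[2]+f["cy"]])
def save(f,n,box=None,s=1):
    im=f["pixels"][...,::-1]
    if box: im=im[box[1]:box[3],box[0]:box[2]]
    cv2.imwrite("pics/"+n,cv2.resize(im,None,fx=s,fy=s,interpolation=cv2.INTER_CUBIC))
E
cat > a.py <<'E'
from h import *
Z=dict(stand=0,crossbar=.09,nose=.052,collar_edge=.048,paddle=.09,pad_center=.0225,pad=0,geode=0,bowl=0,dops=0)
fs={c:grab_frame(c) for c in("top","scene")}
for c,f in fs.items():
    save(f,c+"0.png",None,1.5)
    print(c,"cam",ray(f,(0,0))[0].round(3))
    for n,z in Z.items():
        print(n,[(round(d["p"],2),np.round(d["location"]).astype(int).tolist(),at_z(f,d["location"],z).round(3)[:2].tolist()) for d in pinpoint(c,n)[:4]])
print(telemetry.get_state())
E
python3 a.py
```

```text
top cam [ 0.371 -0.018  1.071]
stand [(0.65, [245, 215], [0.534, -0.005]), (0.63, [246, 198], [0.582, -0.006])]
crossbar [(0.93, [236, 221], [0.507, 0.017])]
nose [(0.66, [242, 212], [0.534, 0.001])]
collar_edge [(0.68, [250, 178], [0.625, -0.017])]
paddle [(0.5, [251, 238], [0.464, -0.022])]
pad_center [(0.91, [366, 261], [0.413, -0.319]), (0.79, [387, 231], [0.492, -0.378]), (0.77, [316, 211], [0.544, -0.193]), (0.62, [318, 252], [0.436, -0.195])]
pad [(0.72, [319, 209], [0.554, -0.206]), (0.65, [385, 229], [0.499, -0.38]), (0.58, [317, 248], [0.448, -0.196]), (0.54, [347, 226], [0.507, -0.28])]
geode [(0.68, [342, 152], [0.714, -0.274])]
bowl [(0.76, [160, 146], [0.729, 0.234])]
dops [(0.61, [131, 240], [0.466, 0.299]), (0.5, [350, 225], [0.51, -0.288])]
scene cam [ 1.117 -0.046  0.997]
stand [(0.8, [258, 212], [0.588, -0.022])]
crossbar [(0.83, [272, 164], [0.504, 0.014])]
nose [(0.85, [265, 184], [0.539, -0.003])]
collar_edge [(0.53, [257, 212], [0.615, -0.023]), (0.36, [149, 181], [0.522, -0.292])]
paddle [(0.39, [254, 150], [0.462, -0.03])]
pad_center [(0.89, [189, 196], [0.55
[... 366 characters left out ...]
[(0.76, [379, 169], [0.464, 0.306])]
{'t': 1.1, 'q': array([ 1.47709342e+00,  3.58616665e-01,  1.18738262e-02, -5.80029172e-07,
       -1.22410425e+00, -2.88101033e-01]), 'qd': array([-1.14759242e-04, -2.08904109e-04, -9.75971399e-05,  4.80467597e-04,
        5.38403582e-04, -4.73011986e-04]), 'joint_efforts': array([-3.47084635e-03, -5.82394624e+01,  2.93301666e+01,  7.00273633e+00,
        1.23662190e-02, -1.97346975e-05]), 'eef_pos': array([0.25150845, 0.6263537 , 0.22653894]), 'ee_rot': array([-3.14157875e+00, -4.88279564e-05, -1.95260046e+00]), 'force': array([-0.47506077, -0.57138029,  0.5374023 ]), 'moment': array([ 0.00831651,  0.04332931, -0.00180986]), 'width': 0.08750551905496491}
```

View pics/top0.png

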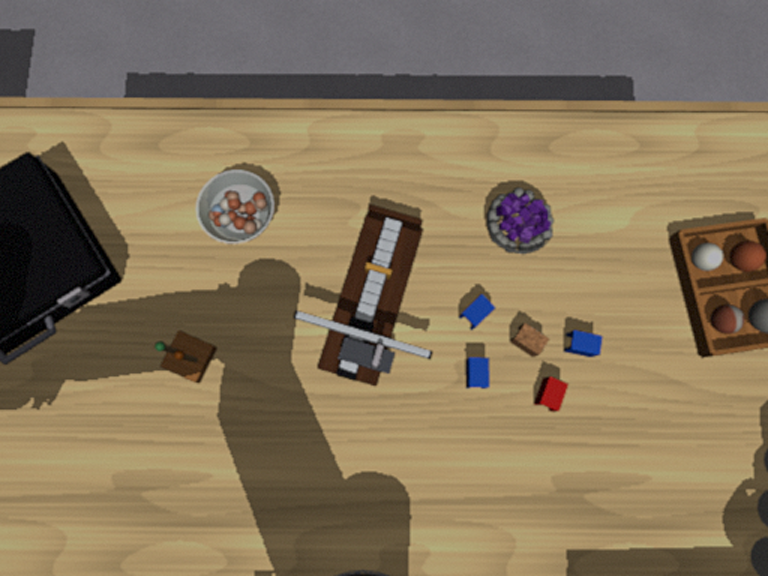

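View pics/scene0.png

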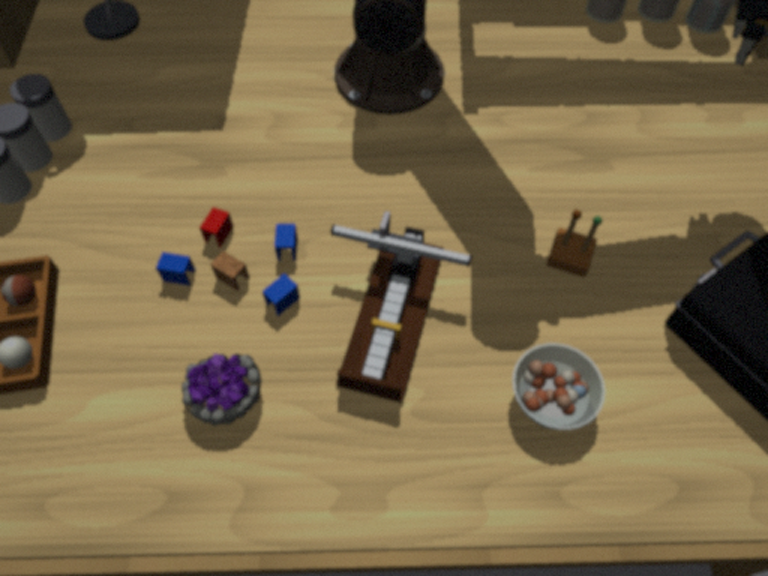

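Candidates for the pad, in top-image full-resolution pixels:
- Blue bridges at (318,206), (318,248) and (390,229).
- Red bridge at (367,262).
- Brown cork bridge at (353,227). This is the one the description asks for.

I'll check it in a close crop and measure its axis.

```bash
cat > b.py <<'E'
from h import *
f=grab_frame("top"); g=grab_frame("scene")
im=np.hstack([cv2.resize(f["pixels"][190:290,290:420],None,fx=3,fy=3,interpolation=cv2.INTER_CUBIC),cv2.resize(g["pixels"][130:230,90:220],None,fx=3,fy=3,interpolation=cv2.INTER_CUBIC)])
cv2.imwrite("pics/crop1.png",im[...,::-1])
for c,fr,px in(("top",f,(353,227)),("scene",g,(153,179))):
    for d in regions_of(c,"pad"):
        m=np.array(d["pixels"]);ys,xs=np.nonzero(m)
        col=fr["pixels"][m].mean(0).astype(int)
        P=np.array([at_z(fr,(x,y),.045)[:2] for x,y in zip(xs,ys)],np.float32)
        r=cv2.minAreaRect(P*1000)
        print(c,round(d["p"],2),d["bbox"],col,np.round(r[0]),np.round(r[1]),round(r[2]))
f_=f
for n in("leg","crossbar"):
    for d in regions_of("top",n)[:1]: print(n,d["bbox"])
# bar line: bright grey pixels in top picture
cr,=pinpoint("top","crossbar")[:1]
a=at_z(f,(296/1.5,314/1.5),.098);b=at_z(f,(431/1.5,355/1.5),.098);print("bar ends",a.round(3),b.round(3),np.linalg.norm(a-b),"yaw",np.arctan2(-(a-b)[0],(a-b)[1]), "mid*",(b+(a-b)*127/234).round(3))
a=at_z(f,(350/1.5,365/1.5),.042);b=at_z(f,(393/1.5,218/1.5),.042);print("beam yaw",np.arctan2(b[1]-a[1],b[0]-a[0]))
E
python3 b.py
```

```text
top 0.83 [357.1, 255.0, 377.7, 274.5] [129  22  20] [ 412. -314.] [42. 51.] 66
top 0.78 [377.7, 220.2, 403.9, 239.0] [ 29  59 129] [ 496. -374.] [59. 40.] 79
top 0.7 [339.6, 214.5, 368.3, 238.3] [120  88  59] [ 500. -283.] [56. 46.] 57
top 0.7 [306.2, 195.3, 327.1, 220.3] [ 33  65 140] [ 550. -192.] [33. 58.] 45
top 0.69 [309.0, 237.0, 324.9, 258.1] [ 25  60 135] [ 445. -191.] [45. 38.] 0
scene 0.88 [173.6, 184.8, 199.4, 209.9] [ 27  51 106] [ 562. -195.] [52. 57.] 46
scene 0.86 [132.1, 138.5, 155.5, 164.9] [103  32  24] [ 423. -315.] [60. 71.] 67
scene 0.74 [217.2, 143.1, 314.1, 190.0] [90 90 89] [479.  -3.] [239. 112.] 56
scene 0.7 [142.1, 167.7, 167.1, 195.5] [98 72 47] [ 515. -285.] [70. 49.] 54
scene 0.55 [179.7, 145.6, 201.3, 172.5] [ 42  65 120] [ 454. -192.] [66. 39.] 2
leg [198.0, 210.6, 287.3, 247.6]
crossbar [194.0, 206.4, 289.3, 249.1]Traceback (most recent call last):
  File "b.py", line 16, in <module>
    cr,=pinpoint("top","crossbar")[:1]
    ^^^
ValueError: not enough values to unpack (expected 1, got 0)
```

View pics/crop1.png

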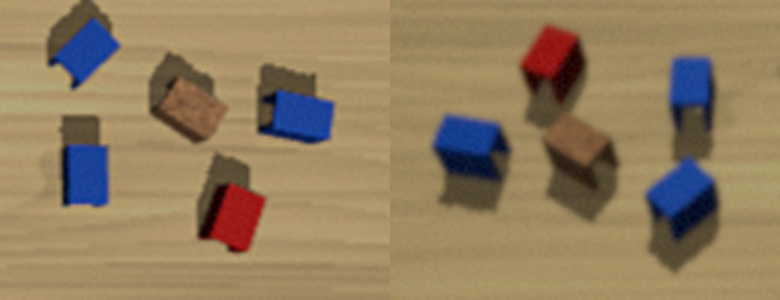

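The crop confirms the cork piece at crop (193,108) on the left and (580,140) on the right: brown, grainy and unlike the blue and red ones. Next I'll fit the box pose to its masks, and fit the bar ends too.

```bash
cat > c.py <<'E'
from h import *
from scipy.optimize import differential_evolution as DE
fs={c:grab_frame(c) for c in("top","scene")};px={"top":(353,227),"scene":(153,179)};M={}
for c in fs:
    for d in regions_of(c,"pad"):
        b=d["bbox"]
        if b[0]<px[c][0]<b[2] and b[1]<px[c][1]<b[3]: M[c]=np.array(d["pixels"]);break
print(M.keys())
L,W,H=.05,.034,.045
def sil(f,p,S=4):
    c,s=np.cos(p[2]),np.sin(p[2]);im=np.zeros((384*1,512),np.uint8)
    pts=[proj(f,(p[0]+c*x-s*y,p[1]+s*x+c*y,z)) for x in(-W/2,W/2) for y in(-L/2,L/2) for z in(0,H)]
    h=cv2.convexHull(np.float32(pts));cv2.fillConvexPoly(im,np.round(h*16).astype(np.int32),1,shift=4);return im>0
def cost(p): return -np.mean([(sil(fs[c],p)&M[c]).sum()/(sil(fs[c],p)|M[c]).sum() for c in M])
for lo,hi in((-.0,1.57),(-1.57,0)):
    r=DE(cost,[(.47,.54),(-.32,-.25),(lo,hi)],seed=1,maxiter=40,popsize=12);print("pad",r.x.round(4),"iou",-r.fun)
f=fs["top"]
a=at_z(f,(296/1.5,314/1.5),.098);b=at_z(f,(431/1.5,355/1.5),.098);print("bar ends",a.round(3),b.round(3),np.linalg.norm(a-b),"yaw",np.arctan2(-(a-b)[0],(a-b)[1]), "mid*",(b+(a-b)*127/234).round(3))
a=at_z(f,(350/1.5,365/1.5),.042);b=at_z(f,(393/1.5,218/1.5),.042);print("beam yaw",np.arctan2(b[1]-a[1],b[0]-a[0]))
E
python3 c.py
```

```text
dict_keys(['top', 'scene'])
pad [ 0.5003 -0.2889  0.0597] iou 0.650589783210685
pad [ 0.5021 -0.2885 -0.7712] iou 0.7312399678972712
bar ends [0.533 0.111 0.098] [ 0.468 -0.109  0.098] 0.22994527014807611 yaw -0.2885381360936837 mid* [0.503 0.01  0.098]
beam yaw -0.2703332917390338
```

```bash
python3 -m inch '1 6 -12 0 0 0 -20; 1 10 -24 0 0 0 -40; 1 16 -36 0 0 0 -60; 1 20 -48 0 0 0 -80; 1 20 -48 0 0 0 -101; 1 22 -60 0 0 0 -101; 1 25 -72 0 0 0 -101; 1 25 -84 0 0 0 -101; 1 25 -91 0 0 0 -101; 1 25 -91 0 0 0 -101; 1 25 -91 0 0 0 -101; 1 25 -91 0 0 0 -101'; python3 -c "
from h import *
f=grab_frame('top');print(at_z(f,(354.4,226.4),.045))
print(telemetry.get_state()['q'])"
```

```text
t: 3.15
eef_pos: [0.467, -0.0899, 0.2272]
ee_rot: [3.141, 0.001, 2.568]
force: [2.2, 0.5, 0.6]
width: 0.0875
[ 0.500616   -0.28715959  0.045     ]
[ 0.21346102  0.02645029 -0.40928107  0.00180035 -1.13537957 -0.79130012]
```

```bash
python3 -m inch '0.8 2 -6 0 0 0 0; 0.8 3.4 -12 0 0 0 0; 0.8 3.4 -18 0 0 0 0; 0.8 3.4 -19.8 -4 0 0 0; 0.8 3.4 -19.8 -8 0 0 0; 0.8 3.4 -19.8 -10 0 0 0; 0.8 3.4 -19.8 -10 0 0 0'; python3 -c "
from h import *
f=grab_frame('top');save(f,'hov.png',(270,150,430,290),4)
print(telemetry.get_state())"
```

```text
t: 4.08
eef_pos: [0.5, -0.2935, 0.1252]
ee_rot: [-3.139, -0.002, 2.564]
force: [-0.2, -0.9, 0.1]
width: 0.0706
{'t': 4.125, 'q': array([-0.19230846,  0.28941589, -0.33480022,  0.00238862, -0.94722835,
       -0.38592173]), 'qd': array([ 0.00353921, -0.02354344,  0.02569946,  0.00644464, -0.00695652,
       -0.00090068]), 'joint_efforts': array([-2.07413463e-01, -4.70561814e+01,  2.41172165e+01,  5.73167592e+00,
        9.03781434e-02, -4.26180617e-03]), 'eef_pos': array([ 0.50099253, -0.29369901,  0.12675513]), 'ee_rot': array([-3.13955255e+00,  1.27834863e-04,  2.56475803e+00]), 'force': array([0.37328692, 0.06881286, 0.89614311]), 'moment': array([ 0.11353777, -0.10749697, -0.0542396 ]), 'width': 0.07021196561850547}
```

View pics/hov.png

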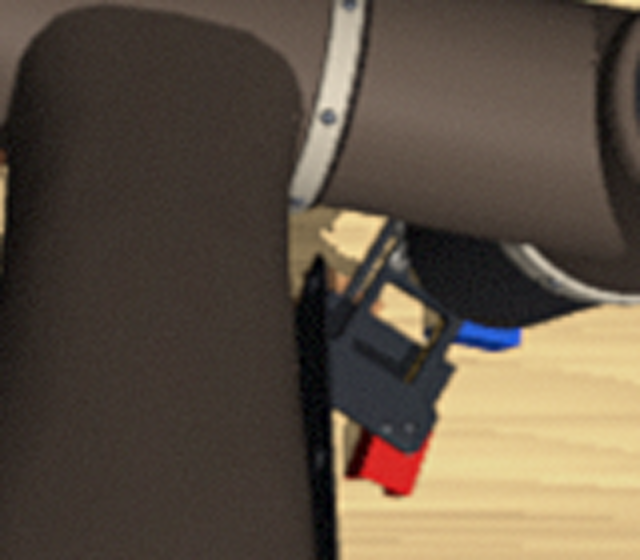

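The arm hides most of the pad; only a brown sliver shows at about crop (340,285), between the jaws. The fit is well inside the clearance, so I'll go down and close.

```bash
python3 -m inch '0.8 0 0.6 -4 0 0 0; 0.8 0 0.6 -8 0 0 0; 0.8 0 0.6 -10.4 0 0 0; 0.8 0 0.6 -10.4 0 0 0; 0 0 0.6 -10.4 0 0 0; 0 0 0.6 -10.4 0 0 0; 0 0 0.6 -10.4 0 0 0; 0 0 0.6 -10.4 0 0 0' 15
```

```text
t: 5.12
eef_pos: [0.5013, -0.2878, 0.0233]
ee_rot: [-3.14, 0.001, 2.565]
force: [0.7, -0.4, 0.3]
width: 0.0357
```

```bash
python3 -m inch '0 0 0 0 0 0 0; 0 0 0 4 0 0 0; 0 0 0 10 0 0 0; 0 0 0 16 0 0 0; 0 1 6 16 0 0 6; 0 1.9 12 16 0 0 12; 0 1.9 18 16 0 0 17; 0 1.9 24 16 0 0 17; 0 1.9 30 16 0 0 17; 0 1.9 35.9 16 0 0 17; 0 1.9 35.9 16 0 0 17; 0 1.9 35.9 16 0 0 17'; cat > d.py <<'E'
from h import *
f=grab_frame('scene');save(f,'hang.png',(190,90,350,210),5)
print("pc",[(round(d["p"],2),d["location"]) for d in pinpoint("scene","pad_center")])
s=telemetry.get_state();e=s['eef_pos'];print(e,s['ee_rot'],s['width'])
print("expected pad px",proj(f,e-[0,0,0.0008]))
for n,z in(("crossbar",.09),("nose",.052),("collar_edge",.048)):
  print(n,[(round(d["p"],2),at_z(f,d["location"],z).round(4)) for d in pinpoint("scene",n)[:2]])
E
python3 d.py
```

```text
t: 6.62
eef_pos: [0.5199, 0.0713, 0.1831]
ee_rot: [-3.139, 0.0, 2.862]
force: [0.4, 0.4, -1.1]
width: 0.0338
pc [(0.82, [186.2, 160.6]), (0.77, [144.7, 152.6]), (0.67, [187.5, 195.0]), (0.61, [115.0, 180.1])]
[0.52005797 0.07026824 0.18314553] [-3.13953510e+00  6.24578365e-04  2.86038184e+00] 0.03376384408281348
expected pad px [298.39772161 146.4308065 ]
crossbar [(0.71, array([0.5033, 0.0134, 0.09  ]))]
nose [(0.75, array([ 5.366e-01, -5.000e-04,  5.200e-02]))]
collar_edge [(0.61, array([ 0.6173, -0.0269,  0.048 ]))]
```

View pics/hang.png

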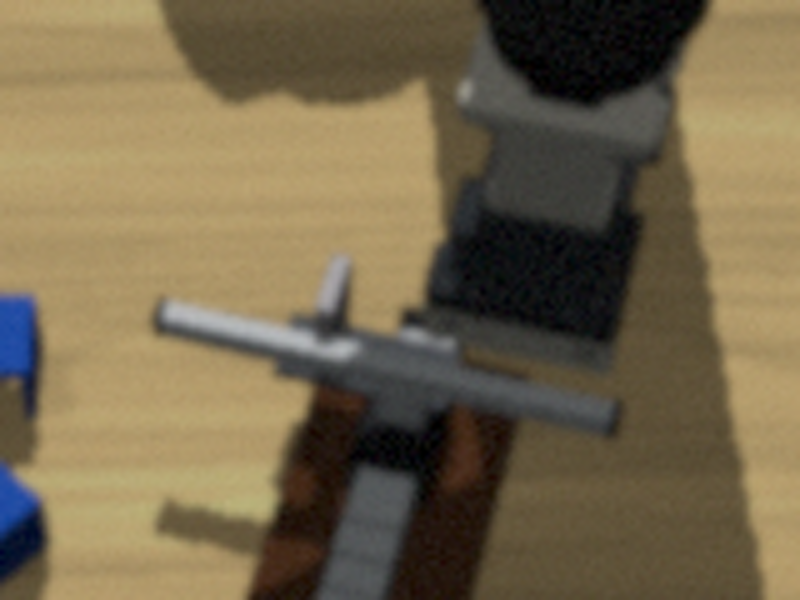

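The gripper body hides the pad in this view. The jaw width of 33.8 mm and the load of about 1 N say it is held. The bar, from crop (165,315) to (615,415), lies under the jaw centre, so I'll lower in stages.

```bash
python3 -m inch '0 0 0 -2 0 0 0; 0 0 0 -4 0 0 0; 0 0 0 -5.5 0 0 0; 0 0 0 -7 0 0 0; 0 0 0 -7.5 0 0 0; 0 0 0 -7.5 0 0 0'; python3 -m inch '0 0 0 -1 0 0 0; 0 0 0 -1.5 0 0 0; 0 0 0 -2 0 0 0; 0 0 0 -2.3 0 0 0; 0 0 0 -2.3 0 0 0'
```

```text
t: 7.62
eef_pos: [0.5203, 0.07, 0.1081]
ee_rot: [-3.139, 0.001, 2.86]
force: [-0.7, -0.7, -1.1]
width: 0.0342
t: 8.25
eef_pos: [0.5202, 0.0699, 0.0849]
ee_rot: [-3.139, 0.0, 2.86]
force: [-0.0, -0.5, -0.3]
width: 0.0338
```

```bash
python3 -m inch '0 0 0 -0.2 0 0 0; 0 0 0 -0.2 0 0 0; 0.6 0 0 -0.2 0 0 0; 0.6 0 0 -0.2 0 0 0; 0.6 0 0 -0.2 0 0 0; 0.6 0 0 3 0 0 0; 0.6 0 0 7 0 0 0; 0.6 -2 -6 9 0 0 0; 0.6 -5 -12 9 0 0 0; 0.6 -5 -12 9 0 0 0'; python3 - <<'E'
import sys;sys.path.insert(0,'.')
from h import *
f=grab_frame('scene');save(f,'hung.png',(190,90,350,210),5)
print("pc",[(round(d["p"],2),np.round(d["location"],1),at_z(f,d["location"],.0825).round(4)) for d in pinpoint("scene","pad_center")])
for n,z in(("crossbar",.09),("nose",.052),("collar_edge",.048),("paddle",.09)):
  print(n,[(round(d["p"],2),at_z(f,d["location"],z).round(4)) for d in pinpoint("scene",n)[:2]])
print(telemetry.get_state()['eef_pos'],telemetry.get_state()['q'])
E
```

```text
t: 9.5
eef_pos: [0.4683, -0.0523, 0.1753]
ee_rot: [-3.14, 0.001, 2.857]
force: [1.0, 0.1, -0.7]
width: 0.0526
pc [(0.93, array([289.4, 170.8]), array([0.5201, 0.057 , 0.0825])), (0.9, array([142.8, 154.7]), array([ 0.4646, -0.3065,  0.0825])), (0.85, array([187.2, 198.1]), array([ 0.592 , -0.1887,  0.0825])), (0.85, array([190. , 162.2]), array([ 0.4897, -0.1874,  0.0825])), (0.72, array([265.2, 184.5]), array([ 0.5582, -0.0035,  0.0825])), (0.6, array([114.7, 182.1]), array([ 0.544 , -0.3656,  0.0825])), (0.47, array([379.3, 169.6]), array([0.521 , 0.2777, 0.0825]))]
crossbar [(0.76, array([0.5039, 0.0148, 0.09  ]))]
nose [(0.64, array([0.5439, 0.0007, 0.052 ]))]
collar_edge [(0.7, array([ 0.6168, -0.0235,  0.048 ])), (0.41, array([0.4991, 0.0618, 0.048 ]))]
paddle [(0.43, array([ 0.4668, -0.0257,  0.09  ]))]
[ 0.47080875 -0.04923358  0.17474459] [ 0.31502509  0.06667426 -0.49452478  0.00276922 -1.01084509 -0.59743126]
```

View pics/hung.png

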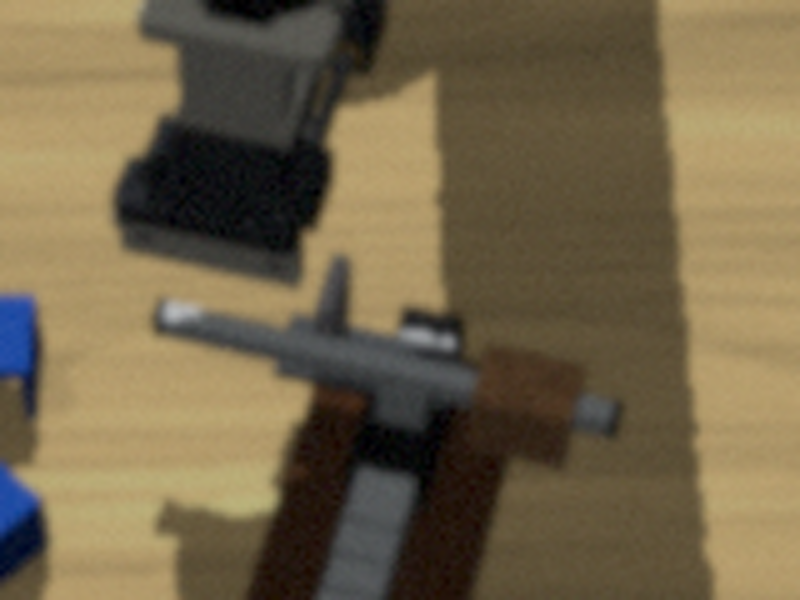

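The pad hangs over the left half of the bar at crop (530,405), level and about 55–60 mm from the middle. The paddle, at crop (335,290), is still open. Next I'll straddle the right end of the bar at y ≈ -90 mm.

```bash
python3 -m inch '0.6 0.8 -2.4 0 0 0 0; 0.6 0.8 -2.4 -3 0 0 0; 0.6 0.8 -2.4 -6 0 0 0; 0.6 0.8 -2.4 -6 0 0 0; 0.6 0.8 -2.4 -9 0 0 0; 0.6 0.8 -2.4 -10.8 0 0 0; 0.6 0.8 -2.4 -10.8 0 0 0; 0 0.8 -2.4 -10.8 0 0 0; 0 0.8 -2.4 -10.8 0 0 0; 0 0.8 -2.4 -10.8 0 0 0; 0 0.8 -2.4 -10.8 0 0 0' 8
```

```text
t: 11.18
eef_pos: [0.479, -0.0732, 0.0671]
ee_rot: [-3.139, 0.001, 2.861]
force: [-0.5, -0.5, -0.3]
width: 0.0185
```

```bash
python3 -m inch '0 0 0 0 0 0 0; 0 0 0 0 0 0 0; 0 0 0 0 0 0 0'; python3 -m inch '0 1 -0.3 0 0 0 0; 0 2.4 -0.7 0 0 0 0; 0 3.8 -1.1 0 0 0 0; 0 5.2 -1.5 0 0 0 0; 0 6.2 -1.8 0 0 0 0; 0 6.7 -1.9 0 0 0 0; 0 6.7 -1.9 0 0 0 0; 0 6.7 -1.9 0 0 0 0'; python3 - <<'E'
import sys;sys.path.insert(0,'.')
from h import *
u=np.array([.961,-.276])
for c in("scene","top"):
  f=grab_frame(c);save(f,c+'push.png',(210,130,310,230) if c=="scene" else (200,140,300,240),6)
  for n,z in(("crossbar",.09),("nose",.052),("collar_edge",.048),("pad_center",.0825)):
    print(c,n,[(round(d["p"],2),np.round(d["location"],1),(X:=at_z(f,d["location"],z)).round(4),round(X[:2]@u,4)) for d in pinpoint(c,n)[:2]])
E
```

```text
t: 11.55
eef_pos: [0.4791, -0.0733, 0.0671]
ee_rot: [-3.139, 0.001, 2.861]
force: [1.4, -2.0, -1.3]
width: 0.0119
t: 12.55
eef_pos: [0.5449, -0.0928, 0.0671]
ee_rot: [-3.138, -0.001, 2.86]
force: [-4.5, -1.3, 5.0]
width: 0.0118
scene crossbar [(0.87, array([262.1, 184.9]), array([ 0.5637, -0.0113,  0.09  ]), np.float64(0.5448))]
scene nose [(0.96, array([259.3, 207.7]), array([ 0.6046, -0.0186,  0.052 ]), np.float64(0.5862))]
scene collar_edge [(0.5, array([256.8, 212.3]), array([ 0.6149, -0.0249,  0.048 ]), np.float64(0.5978))]
scene pad_center [(0.79, array([142.6, 151.2]), array([ 0.4538, -0.3082,  0.0825]), np.float64(0.5212)), (0.77, array([117. , 182.2]), array([ 0.5444, -0.36  ,  0.0825]), np.float64(0.6226))]
top crossbar [(0.9, array([244.4, 192.1]), array([ 0.579, -0.004,  0.09 ]), np.float64(0.5576))]
top nose []
top collar_edge []
top pad_center [(0.84, array([365.3, 260.5]), array([ 0.4128, -0.2999,  0.0825]), np.float64(0.4794)), (0.8, array([315.6, 206.6]), array([ 0.5449, -0.1825,  0.0825]), np.float64(0.574))]
```

View pics/scenepush.png

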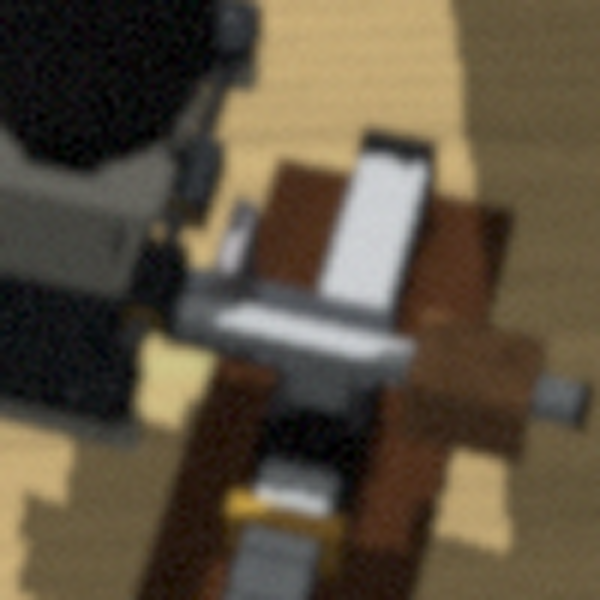

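View pics/toppush.png

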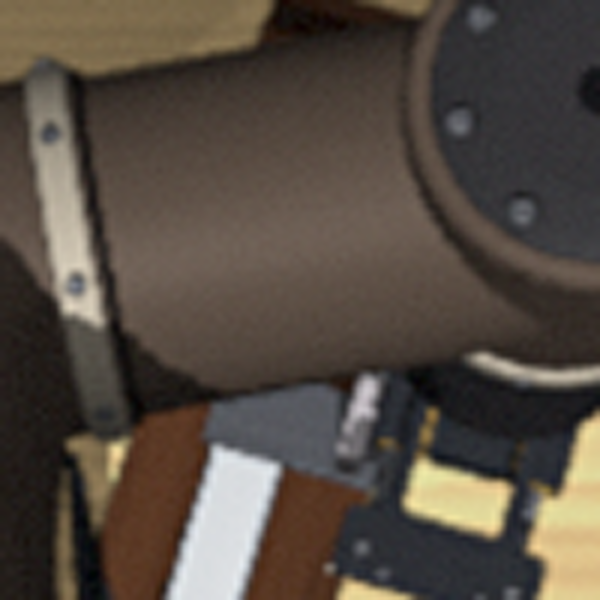

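```bash
cat > e.py <<'E'
from h import *
import sys
psi=-.28;u=np.array([np.cos(psi),np.sin(psi),0]);v=np.array([-u[1],u[0],0])
s=telemetry.get_state();e=s['eef_pos'];print("tcp",e.round(4),"w",round(s['width'],4),"nose u from tcp",round(e@u+.03,4),"force u",round(s['force']@u,1))
f=grab_frame("scene");I=f["pixels"].astype(np.float32)
v0=np.array([.5037,.0137,0])@v
def prof(z,vs,us): # mean colour along u for several v offsets
    m=np.array([[proj(f,u*a+v*(v0+b)+[0,0,z]) for a in us] for b in vs],np.float32)
    return cv2.remap(I,m[...,0],m[...,1],cv2.INTER_LINEAR).mean(0)
us=np.arange(.56,.64,.002)
y=prof(.048,np.linspace(-.01,.01,9),us);w=prof(.042,np.linspace(-.009,.009,9),us)
for a,b,c in zip(us,y,w): print(round(a,3),"z48 R-B",int(b[0]-b[2]),"| z42 lum",int(c.mean()))
d=regions_of("scene","collar_edge");print(len(d))
for n,z in(("nose",.052),("collar_edge",.048)):
    for d in pinpoint("scene",n)[:1]: X=at_z(f,d["location"],z);print(n,round(d["p"],2),"u",round(X@u,4),"v",round(X@v-v0,4))
X=at_z(f,(258,213.8),.048);print("eye collar u",X@u-0,X@v-v0)
E
python3 e.py
```

```text
tcp [ 0.5449 -0.0928  0.0671] w 0.0117 nose u from tcp 0.5793 force u -3.3
0.56 z48 R-B -1 | z42 lum 9
0.562 z48 R-B -2 | z42 lum 8
0.564 z48 R-B -3 | z42 lum 9
0.566 z48 R-B -2 | z42 lum 7
0.568 z48 R-B -1 | z42 lum 8
0.57 z48 R-B 0 | z42 lum 10
0.572 z48 R-B 0 | z42 lum 10
0.574 z48 R-B -1 | z42 lum 12
0.576 z48 R-B -1 | z42 lum 21
0.578 z48 R-B -1 | z42 lum 37
0.58 z48 R-B -1 | z42 lum 56
0.582 z48 R-B -3 | z42 lum 72
0.584 z48 R-B -3 | z42 lum 83
0.586 z48 R-B -4 | z42 lum 92
0.588 z48 R-B -4 | z42 lum 103
0.59 z48 R-B -4 | z42 lum 122
0.592 z48 R-B -5 | z42 lum 147
0.594 z48 R-B -5 | z42 lum 166
0.596 z48 R-B -3 | z42 lum 168
0.598 z48 R-B 0 | z42 lum 150
0.6 z48 R-B 9 | z42 lum 122
0.602 z48 R-B 23 | z42 lum 94
0.604 z48 R-B 40 | z42 lum 78
0.606 z48 R-B 55 | z42 lum 71
0.608 z48 R-B 61 | z42 lum 71
0.61 z48 R-B 53 | z42 lum 78
0.612 z48 R-B 34 | z42 lum 85
0.614 z48 R-B 15 | z42 lum 91
0.616 z48 R-B 3 | z42 lum 93
0.618 z48 R-B -2 | z42 lum 91
0.62 z48 R-B -4 | z42 lum 88
0.622 z48 R-B -4 | z42 lum 86
0.624 z48 R-B -4 | z42 lum 89
0.626 z48 R-B -4 | z42 lum 93
0.628 z48 R-B -4 | z42 lum 95
0.63 z48 R-B -5 | z42 lum 96
0.632 z48 R-B -4 | z42 lum 95
0.634 z48 R-B -5 | z42 lum 95
0.636 z48 R-B -5 | z42 lum 95
0.638 z48 R-B -4 | z42 lum 92
2
nose 0.8 u 0.5948 v -0.0035
collar_edge 0.45 u 0.5988 v -0.0078
eye collar u 0.6010104321162121 -0.002542246601767384
```

```bash
python3 -m inch '0 0.7 -0.2 0 0 0 0; 0 1.4 -0.4 0 0 0 0; 0 2.0 -0.57 0 0 0 0; 0 2.15 -0.6 0 0 0 0; 0 2.15 -0.6 0 0 0 0; 0 2.15 -0.6 0 0 0 0; 0 2.15 -0.6 0 0 0 0'; python3 e.py | awk '/^0\.(59|6[01])/||!/^0/'; python3 -c "
from h import *
f=grab_frame('scene');save(f,'mark.png',(220,150,300,230),7)"
```

```text
t: 14.12
eef_pos: [0.5656, -0.099, 0.0671]
ee_rot: [-3.138, -0.002, 2.86]
force: [-4.0, -0.3, 5.0]
width: 0.0121
tcp [ 0.5656 -0.099   0.0671] w 0.0121 nose u from tcp 0.601 force u -3.7
0.59 z48 R-B -1 | z42 lum 6
0.592 z48 R-B 0 | z42 lum 9
0.594 z48 R-B 0 | z42 lum 14
0.596 z48 R-B 2 | z42 lum 25
0.598 z48 R-B 14 | z42 lum 41
0.602 z48 R-B 46 | z42 lum 64
0.604 z48 R-B 59 | z42 lum 70
0.606 z48 R-B 65 | z42 lum 72
0.608 z48 R-B 64 | z42 lum 76
0.61 z48 R-B 54 | z42 lum 86
0.612 z48 R-B 35 | z42 lum 105
0.614 z48 R-B 15 | z42 lum 125
0.616 z48 R-B 2 | z42 lum 138
0.618 z48 R-B -4 | z42 lum 139
nose 0.78 u 0.6099 v -0.0037
collar_edge 0.5 u 0.6041 v -0.0025
eye collar u 0.6010104321162121 -0.002542246601767384
```

View pics/mark.png

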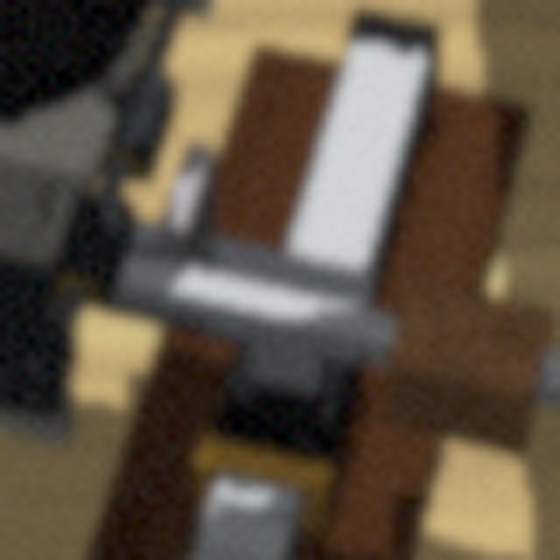

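The black carriage front at crop (285,440) just meets the brass collar, and the profiles put the nose within about 2 mm of it. Now I'll slide the fingers along the bar towards the post.

```bash
python3 -m inch '0 0.28 0.96 0 0 0 0; 0 0.55 1.92 0 0 0 0; 0 0.83 2.88 0 0 0 0; 0 1.1 3.84 0 0 0 0; 0 1.38 4.8 0 0 0 0; 0 1.52 5.3 0 0 0 0; 0 1.52 5.3 0 0 0 0; 0 1.52 5.3 0 0 0 0'; python3 e.py | grep -v '^0'
```

```text
t: 15.38
eef_pos: [0.5775, -0.0477, 0.0658]
ee_rot: [-3.134, -0.008, 2.859]
force: [-6.1, -7.1, 0.5]
width: 0.0115
tcp [ 0.5775 -0.0477  0.0658] w 0.0115 nose u from tcp 0.5982 force u -3.9
nose 0.91 u 0.607 v -0.0077
collar_edge 0.58 u 0.5965 v -0.0079
eye collar u 0.6010104321162121 -0.002542246601767384
```

```bash
python3 -m inch '0 0.4 0.4 0 0 0 0; 0 0.6 1.0 0 0 0 0; 0 0.75 1.5 0 0 0 0; 0 0.85 1.8 0 0 0 0; 0 0.85 1.8 0 0 0 0; 0 0.85 1.8 0 0 0 0'; python3 e.py | awk '/^0\.(59|6[01])/||!/^0/'
```

```text
t: 16.32
eef_pos: [0.5797, -0.0357, 0.0646]
ee_rot: [-3.123, -0.018, 2.858]
force: [-13.1, -28.1, 8.6]
width: 0.0121
tcp [ 0.5797 -0.0357  0.0646] w 0.0121 nose u from tcp 0.597 force u -4.9
0.59 z48 R-B -1 | z42 lum 16
0.592 z48 R-B -1 | z42 lum 19
0.594 z48 R-B -1 | z42 lum 22
0.596 z48 R-B 2 | z42 lum 28
0.598 z48 R-B 8 | z42 lum 37
0.602 z48 R-B 19 | z42 lum 47
0.604 z48 R-B 24 | z42 lum 52
0.606 z48 R-B 26 | z42 lum 57
0.608 z48 R-B 25 | z42 lum 62
0.61 z48 R-B 22 | z42 lum 69
0.612 z48 R-B 15 | z42 lum 76
0.614 z48 R-B 8 | z42 lum 83
0.616 z48 R-B 2 | z42 lum 88
0.618 z48 R-B -1 | z42 lum 88
nose 0.82 u 0.606 v -0.0102
collar_edge 0.42 u 0.5983 v -0.006
eye collar u 0.6010104321162121 -0.002542246601767384
```

```bash
python3 -m inch '0 0.3 0.1 0.1 0 0 0; 0 0.45 0.1 0.1 0 0 0; 0 0.45 0.1 0.1 0 0 0; 0 0.45 0.1 0.1 0 0 0; 0 0.45 0.1 0.1 0 0 0'; python3 e.py | grep -v ^0;python3 -c "
from h import *
f=grab_frame('scene');save(f,'end.png',(200,130,310,230),6)"
```

```text
t: 17.15
eef_pos: [0.5809, -0.0372, 0.0646]
ee_rot: [-3.119, -0.024, 2.857]
force: [-6.9, -11.6, 3.0]
width: 0.0122
tcp [ 0.5809 -0.0372  0.0646] w 0.0122 nose u from tcp 0.5986 force u -3.5
2
nose 0.93 u 0.6029 v -0.0066
collar_edge 0.64 u 0.5997 v -0.0017
eye collar u 0.6010104321162121 -0.002542246601767384
```

View pics/end.png

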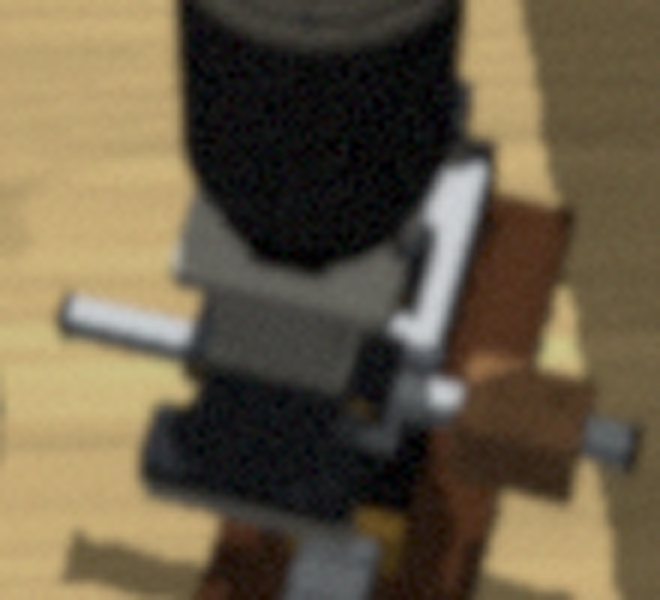

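```bash
python3 - <<'E'
import sys;sys.path.insert(0,'.')
from h import *
f=grab_frame('top');save(f,'topend.png',(190,150,300,250),6)
u=np.array([np.cos(-.28),np.sin(-.28),0]);v=np.array([-u[1],u[0],0])
print("paddle",[(d["p"],np.round(d["location"]),at_z(f,d["location"],.09).round(4),at_z(f,d["location"],.09)@v) for d in pinpoint("top","paddle")[:2]])
e=telemetry.get_state()['eef_pos'];print(e@v, proj(f,e), 'pred closed paddle top corners px (crop)')
for y in(-14,-4):
  for x in(-45,-9):
    o=u*(e@u)+v*.1528+u*x/1e3+v*y/1e3+[0,0,.114];p=proj(f,o);print(y,x,((p-[190,150])*6).round())
E
```

```text
paddle [(0.52, array([248., 198.]), array([ 0.5631, -0.0134,  0.09  ]), np.float64(0.1427165493192458))]
0.12487942289861724 [257.4370668  193.51733088] pred closed paddle top corners px (crop)
-14 -45 [343. 331.]
-14 -9 [368. 248.]
-4 -45 [319. 324.]
-4 -9 [344. 241.]
```

View pics/topend.png

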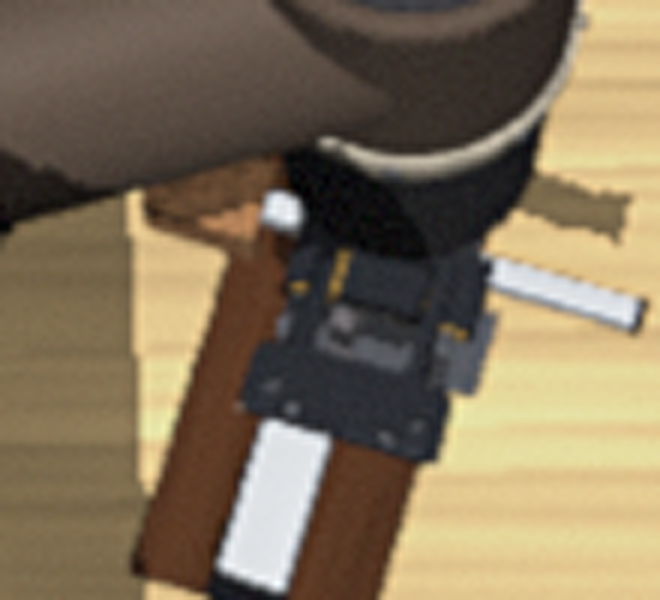

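```bash
python3 -m inch '0 0.4 0.2 0.1 0 0 0; 0 0.6 0.2 0.1 0 0 0; 0 0.6 0.2 0.1 0 0 0; 0 0.6 0.2 0.1 0 0 0; 0 0.6 0.2 0.1 0 0 0; 0 0.6 0.2 0.1 0 0 0'; python3 e.py | awk '/^0\.(59|6[01])/||!/^0/'; python3 -c "
from h import *
s=telemetry.get_state();print(s['force'],s['qd'].round(4),s['ee_rot'])"
```

```text
t: 18.25
eef_pos: [0.5834, -0.038, 0.0646]
ee_rot: [-3.114, -0.029, 2.856]
force: [-8.2, -12.6, 2.9]
width: 0.0121
tcp [ 0.5834 -0.038   0.0646] w 0.0121 nose u from tcp 0.6012 force u -4.4
0.59 z48 R-B 0 | z42 lum 13
0.592 z48 R-B -1 | z42 lum 13
0.594 z48 R-B -3 | z42 lum 14
0.596 z48 R-B -2 | z42 lum 19
0.598 z48 R-B 2 | z42 lum 28
0.602 z48 R-B 19 | z42 lum 41
0.604 z48 R-B 27 | z42 lum 45
0.606 z48 R-B 30 | z42 lum 46
0.608 z48 R-B 29 | z42 lum 49
0.61 z48 R-B 24 | z42 lum 55
0.612 z48 R-B 16 | z42 lum 63
0.614 z48 R-B 8 | z42 lum 69
0.616 z48 R-B 4 | z42 lum 73
0.618 z48 R-B 2 | z42 lum 75
nose 0.83 u 0.6124 v -0.0009
collar_edge 0.49 u 0.6067 v -0.007
eye collar u 0.6010104321162121 -0.002542246601767384
[ -7.98148284 -13.1654203    3.35922465] [-0.0024 -0.0027  0.0005  0.0008 -0.0002 -0.0004] [-3.11354944 -0.02946718  2.85620103]
```

The fingers moved only about 1 mm in v while the load rose from 15 N to 31 N, so the paddle is against a hard stop. The nose reads 0.601 m, the same as when it met the collar, and the pad is still seated. I'll hand in.

```bash
python3 -c "
from h import *
print([(round(d['p'],2),np.round(d['location'])) for d in (grab_frame('scene'),pinpoint('scene','pad_center'))[1][:3]])
s=telemetry.get_state();print(s['eef_pos'],s['force'],s['t']);arm.job_done()"
```

```text
[(0.88, array([145., 156.])), (0.86, array([185., 199.])), (0.71, array([189., 163.]))]
[ 0.58336759 -0.03798292  0.06453383] [ -7.94481465 -13.47186626   3.45231335] 18.55
the job is handed in; nothing more can be done
```

I handed the job in at t = 18.6 s, with the arm still gripping the crossbar at the collar; no verdict was reported. The cork pad hangs on the left half of the bar. The leg is pushed out to the brass collar, and the paddle is slid to its end stop.

**Last checks**
- **Leg at the collar:** the gripper position puts the carriage front at 0.601 m along the stand. I put the collar edge at about 0.600–0.602 m, and in the pictures black just meets brass. The networks' own nose and collar points disagreed with this by 3–10 mm, so I did not rely on them.
- **Grip:** the fingers are closed on the 12 mm bar, with about 4.4 N against the spring and the arm nearly still.
- **Cam closed:** I judged this from a hard stop. The fingers moved only about 1 mm while the sideways load rose from about 15 to 31 N. The gripper mostly hides the paddle, and by finger position alone it could be a few mm short of fully closed.
- **Pad:** it looked seated and level at about y = +55–60 mm of the crossbar after release, and still looked seated in the later pictures. In the very last frame, the network's top three pad detections were all look-alikes, so it did not confirm the pad there.
- **Geode, bowl and dop sticks:** the arm's path stayed clear of them, but I did not check them at the end.

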